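Shut the reloaded label printer and feed a label

TASK

A new roll has just been loaded into the label printer that stands open on the table. With your fingertips push its cover down and press its front edge until the latches snap and it is fully shut, keeping off the feed button; then press the feed button on the cover all the way down and let it come back up. Grip and lift nothing, and leave the spare roll, the dropper bottle, the small carton and the cutter beside the printer where they are.

Things in the scene. Friction and masses are not known exactly. Their poses are not given: they have to be found in the camera images.
- printer: open label printer, dark grey, fixed to the table, 208 mm wide (y), 168 mm high when shut. Origin: centre of its underside, on the table. x from its front (towards the robot) to its back, y to its left, z up. Its tray spans x -111 to 142, y -100 to 100 mm, 78 mm high, with a white roll inside and two green spring roller latches at x = -55 mm; a label tongue sticks out 40 mm at the front
- printer_lid (a joint): cover angle, rad: 0 fully shut, starts at 0.75 to 1.15, end stop 1.257. Stiff hinge: the cover stays where it is left and takes 1 to 4 N at the front edge to move. At about 0.06 (13 mm at the front edge) two catch pins on it meet the spring latches and it stops; 8 to 12 N pressed at the front edge drives them through, and from about 0.03 the latches pull it shut to 0 and hold it
- lid_edge (a point): point on the cover's outer surface, 8 mm behind its front edge, half-way across, moving and turning with it (axes as the printer's when shut). Shut: at x = -95, z = 125 mm in the printer frame; the surface slopes up from there to x = 53, z = 165 mm and is 196 mm wide. Open: the cover's high end, 0.24 to 0.33 m above the table, with the outer surface facing up and away from the robot
- lid_hinge (a point): point on the cover's hinge line, half-way across, at the back of the tray: x = 128.5, y = 0, z = 82 mm in the printer frame; the line runs along the printer's y axis
- printer_feed_button (a joint): travel of the feed button in m, square to the cover's sloping top: 0 up, 0.003 fully down, pressed from 0.0021. A spring returns it; about 1 N starts it, 4 to 5 N press it fully. Fully down, its top still stands about 2 mm above the cover
- feed_button_top (a point): centre of the top of the feed button, a dark grey key 14 x 22 mm beside three tiny lights, that stands 5 mm above the cover's sloping top near the front edge, 60 mm to the right of the middle; its frame turns with the cover. With the cover shut: x = -77, y = -60, z = 136 mm in the printer frame
- spare_roll: spare roll of labels lying flat to the right of the printer, white with a brown core, 91 mm across, 51 mm high, loose; origin at the centre of its underside
- dropper: small brown dropper bottle with a black top, 34 mm across, 102 mm high, loose, standing to the left of the printer; origin at the centre of its underside
- tea_carton: small dark blue carton, 52 x 67 x 70 mm, loose, standing to the left of the printer; origin at the centre of its underside
- cutter: yellow box cutter, 20 x 156 x 14 mm, loose, lying right of the printer's front; origin at the centre of its underside

How it is judged:
By the outcome, as a careful person would: the job done as asked, in the order asked, and still so for the second after the job is handed in, with the robot touching nothing.
It also fails if it takes over 45 s, if anything falls off the work surface, if the arm or the gripper's body presses on something with over 40 N, if the wrist force passes 120 N, or if a joint passes its speed limit or range.

ROBOT

A 6-joint arm with a two-finger parallel gripper is mounted at the origin on a cart in front of the work surface, level with it; the furniture and walls round the work are solid. World frame = base frame: x ahead of the robot, y to its left, z up, the work surface at z = 0. Lengths are in m, angles in rad, forces in N, time in s.
With the tool pointing down it reaches from about 0.275 to 1 m from the base axis. Payload 8.4 kg.
Tool frame: the origin (TCP) lies midway between the tips of the shut fingers; the grasp point (between the pads) lies 19 mm behind it (ctrl.grip_point_offset is the distance from the TCP to the grasp point, in m); x points along the fingers, z is the direction in which the jaws open and shut, and the axes are right-handed (so a half turn about x gives the same grasp; the last joint's range is limited). The gripper opens to 85 mm and grips with 20 to 120 N. Pads are 22 mm wide; open, the fingers measure 114 mm over their backs; the gripper's body (76 mm by 85 mm) begins 54 mm behind the grasp point. The pads swing forward as they close: fully open they stand 13 mm farther back than shut.
Start: joints at [-1.234, 0.353, 1.633, -0, 1.155, -0.002], TCP at [0.208, -0.589, 0.231] pointing down, gripper open.
Joint ranges: [-2.63, 2.63], [-0.92, 2.1], [0.06, 2.66], [-1.3, 4.44], [0, 2.69], [-3.02, 3.02]. Speed limits (rad/s): [2.22, 2.22, 2.79, 3.14, 3.14, 3.14].

INTERFACE

Orientations are given as a 3x3 rotation matrix whose columns are the frame's x, y, z axes.
In Python, from plant import ctrl gives the robot as it stands.
- The arm moves only by the tool drive_tool, never from a script. Its arguments are lists of equal length, an entry for each row: "hand": the opening, from -1 (shut) to 1 (fully open); "offset": the shift along the tool's x, y, z in cm, a list of three; "twist": the turn, a rotation vector about the tool's x, y, z in units of 6 degrees (1.0 is 6 degrees), a list of three. A call has 1 to 5 rows; each row is the pose to reach, as a shift and turn from the pose commanded when the call began, along the tool's axes at that moment; what a row does not reach only later rows make up. A row lasts 1/12 s, in which the tool goes at most 41.7 mm and 7.16 degrees, less where a joint would pass 70% of its speed; a pose out of reach is approached as far as the arm can. A call with a gripper value outside its range is refused whole. The fingers move at their own pace and stop on an object; "force" is the grip in N (left out, the last holds). Time passes only in rows, so rows that repeat a pose let the fingers close. It gives the time, the measured TCP pose, the force and the opening at its end, in the units of the state.
- ctrl.get_obs(): the state, without advancing time (a new reading comes with each control period).
- ctrl.get_image(name): name is "scene" or "top" or "wrist"; returns a dict with "frame" (384x512x3 uint8, blue, green, red), "fx", "fy", "cx", "cy" (pixels), "rvec" (rotation vector, rad) and "tvec" (3), from world to camera coordinates, as OpenCV has them. Camera axes: x right, y down, z forward; pixel columns grow to the right and rows downward; lengths in m; the calibration is good to about 2 mm. A picture is of the moment at which its call begins. There is no depth.
- ctrl.finish_job(): hands the job in, once; it reports no verdict.
The state is a dict: "time": time; "joint_pos": joint angles; "qvel": joint speeds; "effort": joint torques, N m; "ee_pos": TCP position; "orientation": TCP orientation; "wrist_force": force on the tool from outside, world axes, zero at the start; "wrist_torque": the same for the moment, N m; "gripper_width": finger opening in m.
Only numpy, scipy, OpenCV 4.12 (cv2) and the standard library are available. Lean on these libraries where they do the work, as an engineer would, in place of code of your own. Each camera call takes 0.05 s, during which the arm holds its last target. There are 200 camera calls.

## Working session

There is one attempt and no reset: what is moved stays moved. The work goes in short steps, Python scripts to look and compute and a tool call to move; the robot and the scene stay as the last step left them, time stands still between calls to the robot, and variables do not carry over. Pictures are saved under pics/ and viewed, about 8 in all and at most 12, crops included, and the job is handed in when it is done.

Besides the shell and the picture viewer there is one more tool, called after ">>>" as name(argument=value, ...) on one line, values as JSON. drive_tool: Moves the arm, as the interface text tells. Its arguments: {"type":"object","properties":{"hand":{"type":"array"},"offset":{"type":"array"},"twist":{"type":"array"},"force":{"type":"number"}},"required":["hand","offset","twist"]}

```bash
mkdir -p pics; ls; python3 - <<'E'
from plant import ctrl
import cv2, numpy as np
o=ctrl.get_obs(); print(o['time'],o['ee_pos'],np.round(o['orientation'],3).tolist(),o['gripper_width'])
for n in('scene','top'):
    d=ctrl.get_image(n); cv2.imwrite(f'pics/{n}0.png',d['frame'])
    R=cv2.Rodrigues(np.array(d['rvec']))[0]; print(n,d['fx'],d['cx'],d['cy'],(-R.T@np.array(d['tvec']).ravel()).round(3))
E
```

```text
pics
0.0 [ 0.20758845 -0.58902779  0.23056903] [[-0.0, 0.943, 0.332], [0.001, 0.332, -0.943], [-1.0, -0.0, -0.001]] 0.08524476090808909
scene 473.7030053797142 258.52070550730406 194.4363306361171 [0.068 0.89  0.706]
top 471.0789251495442 248.69355635831548 191.400532737698 [-0.276  0.139  1.108]
```

View pics/scene0.png

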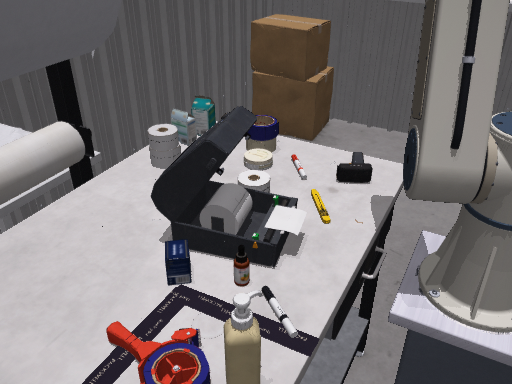

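View pics/top0.png

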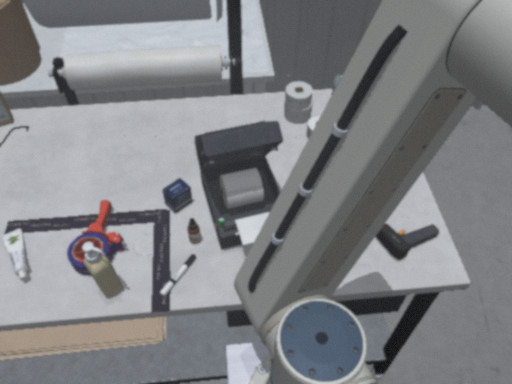

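The scene view shows the printer at about (230,200), open, with its lid tip near (250,115). The top view shows it at about (240,180), with its right half hidden by the arm. I'll enlarge both.

```bash
python3 - <<'E'
import cv2, numpy as np
a=cv2.imread('pics/scene0.png')[95:290,145:340]; b=cv2.imread('pics/top0.png')[110:260,185:305]
A=cv2.resize(a,None,fx=3,fy=3,interpolation=cv2.INTER_CUBIC)[:, :]
B=cv2.resize(b,None,fx=4,fy=4,interpolation=cv2.INTER_CUBIC)
def grid(I,x0,y0,s):
    for u in range(0,I.shape[1]//s,20): cv2.putText(I,str(u+x0),(u*s,10),0,.35,(0,0,255),1); I[:, u*s]=I[:,u*s]//2+np.array([0,0,60],np.uint8)
    for v in range(0,I.shape[0]//s,20): cv2.putText(I,str(v+y0),(0,v*s+4),0,.35,(0,0,255),1); I[v*s]=I[v*s]//2+np.array([0,0,60],np.uint8)
I=np.clip(A.astype(int)*1.3+20,0,255).astype(np.uint8);grid(I,145,95,3);cv2.imwrite('pics/sc.png',I)
I=np.clip(B.astype(int)*1.3+20,0,255).astype(np.uint8);grid(I,185,110,4);cv2.imwrite('pics/tc.png',I)
E
```

```text
(no output)
```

View pics/sc.png

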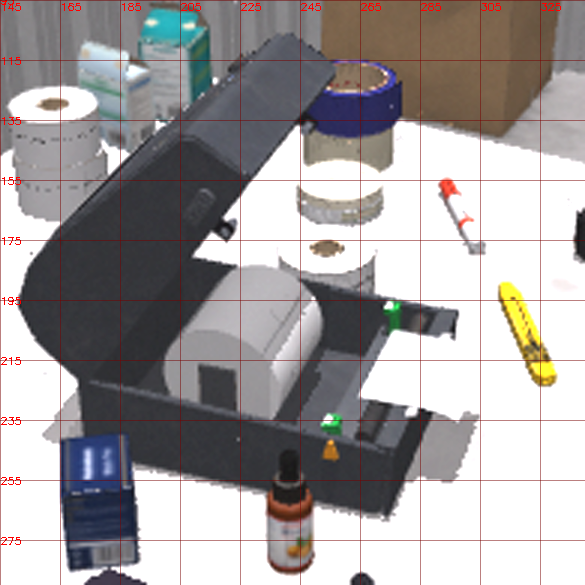

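View pics/tc.png

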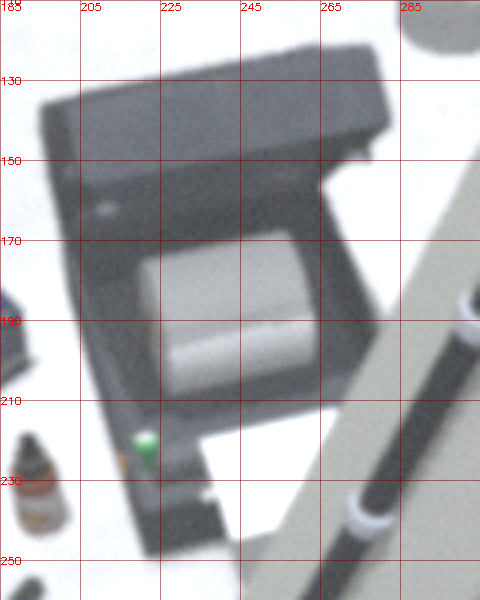

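The enlarged scene view shows the tray's front-left top corner at about (277,244) and front-right at (297,199), with the back left rim at (172,222). The bright band is the cover's front wall. Its outer edge runs (206,141) to (242,107) in scene and (195,136) to (279,121) in top. Next I'll triangulate.

```bash
cat > h.py <<'E'
import cv2, numpy as np
from plant import ctrl
def cal(n):
    d=ctrl.get_image(n); R=cv2.Rodrigues(np.array(d['rvec']))[0]; t=np.array(d['tvec']).reshape(3)
    K=np.array([[d['fx'],0,d['cx']],[0,d['fy'],d['cy']],[0,0,1.]])
    return dict(K=K,R=R,t=t,P=K@np.c_[R,t],C=-R.T@t,frame=d['frame'])
def plane(c,uv,z):
    r=c['R'].T@np.linalg.inv(c['K'])@np.array([*uv,1.]); return c['C']+r*(z-c['C'][2])/r[2]
def tri(c1,a,c2,b):
    X=cv2.triangulatePoints(c1['P'],c2['P'],np.array(a,float).reshape(2,1),np.array(b,float).reshape(2,1)); return (X[:3]/X[3]).ravel()
def proj(c,p): q=c['P']@np.append(p,1); return q[:2]/q[2]
E
python3 - <<'E'
from h import *
np.set_printoptions(precision=4,suppress=True)
s,t=cal('scene'),cal('top')
for n,uv in dict(FL=(276.7,244),FR=(297.3,198.7),BL=(172.5,222)).items(): print(n,plane(s,uv,.078))
print('FLbot',plane(s,(273.3,267.3),0), plane(t,(222.5,249),0))
for f,g,n in(((206,140.7),(195,136.2),'outL'),((241.7,106.7),(278,121.2),'outR'),((228.3,153.3),(207.5,156),'inL'),((256,119),(282.5,141),'inR')):
    p=tri(s,f,t,g); print(n,p,proj(s,p)-f)
print('latch',tri(s,(255.5,236),t,(221.5,220.5)))
E
```

```text
FL [0.4044 0.1626 0.078 ]
FR [ 0.4385 -0.0226  0.078 ]
BL [0.6484 0.2029 0.078 ]
FLbot [0.4158 0.1518 0.    ] [0.4146 0.1504 0.    ]
outL [0.55   0.1946 0.3021] [-0.3472 -0.41  ]
outR [ 0.5896 -0.0139  0.2935] [-0.7351 -0.8759]
inL [0.5147 0.1683 0.2697] [0.2709 0.3098]
inR [ 0.5529 -0.0212  0.2645] [0.2876 0.3314]
latch [0.4636 0.147  0.067 ]
```

```bash
cat >> h.py <<'E'
from scipy.spatial.transform import Rotation as Ro
O=np.array([.532,.082]); YAW=.175
ex=np.array([np.cos(YAW),np.sin(YAW),0]); ey=np.array([-np.sin(YAW),np.cos(YAW),0]); ez=np.array([0,0,1.])
def W(x,y,z): return np.r_[O,0]+x*ex+y*ey+z*ez          # printer -> world, m
def RT(tilt):                                            # tool x down, leaning forward by tilt
    tx=np.sin(tilt)*ex-np.cos(tilt)*ez; return np.c_[tx,np.cross(-ey,tx),-ey]
def to(p,tilt=0.,base=None):
    o=ctrl.get_obs() if base is None else base; R=np.array(o['orientation'])
    d=R.T@(p-np.array(o['ee_pos']))*100; w=Ro.from_matrix(R.T@RT(tilt)).as_rotvec(degrees=True)/6
    print('to',p.round(3),'offset cm',d.round(2),'twist',w.round(2))
def S(phi,back=.018):                                    # surface point on the middle of the cover at angle phi
    x,z=-.095+(back-.008)*.965-.1285,.125+(back-.008)*.26-.082
    c,s=np.cos(phi),np.sin(phi); return np.array([.1285+c*x+s*z,-s*x+c*z+.082])
def tcp(phi,over=0.):
    x,z=S(phi); return W(x+.011*np.clip((phi-.26)/.2,-1,1),0,z-over)
E
python3 - <<'E'
from h import *
print(S(1.003)); p=tcp(1.003); print(p)
to(p+[0,0,.08])
E
```

```text
[0.05194153 0.28681695]
[0.5939802  0.09295863 0.28681695]
to [0.594 0.093 0.367] offset cm [-13.55  59.11 -51.51] twist [ 1.56 -0.01  0.  ]
```

>>> drive_tool(hand=[-1,-1,-1,-1,-1], offset=[[-2,2.5,-2],[-4,5,-4.5],[-6,8,-7],[-8,11,-9.5],[-10,14,-12]], twist=[[0.3,0,0],[0.6,0,0],[0.9,0,0],[1.2,0,0],[1.55,0,0]], force=20)

```text
time: 0.62
ee_pos: [0.2972, -0.4332, 0.3289]
orientation: [[-0.0, 0.985, 0.173], [0.0, 0.173, -0.985], [-1.0, -0.0, -0.0]]
wrist_force: [1.2, -0.2, 0.3]
gripper_width: 0.0254
```

```bash
python3 - <<'E'
from h import *
to(tcp(1.003)+[0,0,.08])
E
```

```text
to [0.594 0.093 0.367] offset cm [ -3.77  38.36 -46.67] twist [-0.01 -0.    0.  ]
```

>>> drive_tool(hand=[-1,-1,-1,-1,-1], offset=[[-1,2.6,-3],[-2,5.2,-6.2],[-3,7.8,-9.4],[-4,10.4,-12.6],[-4,13,-15.8]], twist=[[0,0,0],[0,0,0],[0,0,0],[0,0,0],[0,0,0]])

```text
time: 1.03
ee_pos: [0.3972, -0.2567, 0.3702]
orientation: [[0.003, 0.985, 0.175], [-0.002, 0.175, -0.985], [-1.0, 0.002, 0.002]]
wrist_force: [0.2, -0.8, 0.2]
gripper_width: -0.0
```

>>> drive_tool(hand=[-1,-1,-1,-1,-1], offset=[[0,2.6,-3.2],[0,5.2,-6.4],[0,7.8,-9.6],[0,10.4,-12.8],[0,13,-16]], twist=[[0,0,0],[0,0,0],[0,0,0],[0,0,0],[0,0,0]])

```text
time: 1.45
ee_pos: [0.4966, -0.0756, 0.3684]
orientation: [[0.0, 0.984, 0.176], [-0.0, 0.176, -0.984], [-1.0, 0.0, 0.0]]
wrist_force: [1.5, -1.0, -0.4]
gripper_width: 0.0
```

>>> drive_tool(hand=[-1,-1,-1,-1,-1], offset=[[0,2.6,-3.2],[0,5.2,-6.4],[0,7.8,-9.6],[0,10.4,-12.8],[0,12.5,-15]], twist=[[0,0,0],[0,0,0],[0,0,0],[0,0,0],[0,0,0]])

```text
time: 1.87
ee_pos: [0.5936, 0.0952, 0.368]
orientation: [[-0.0, 0.984, 0.177], [0.001, 0.177, -0.984], [-1.0, 0.0, -0.001]]
wrist_force: [0.5, -1.2, 0.1]
gripper_width: 0.0003
```

```bash
python3 - <<'E'
from h import *
to(tcp(1.003)+[0,0,.03])
a,b=cal('scene')['frame'],cal('top')['frame']
a=cv2.resize(a[60:290,130:330],None,fx=2,fy=2); b=cv2.resize(b[80:310,160:360],None,fx=2,fy=2)
cv2.imwrite('pics/p1.png',np.hstack([a,b]))
E
```

```text
to [0.594 0.093 0.317] offset cm [ 5.12 -0.    0.23] twist [ 0.03 -0.01 -0.  ]
```

View pics/p1.png

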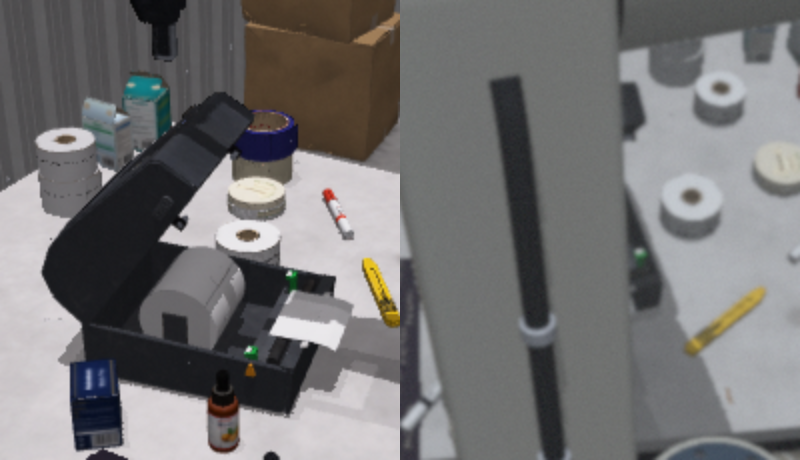

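The fingertip hangs above and behind the cover's high edge, at crop (165,55), and the clearance is good. The right latch is visible in both views. I'll refine the printer pose from the two latches and print the arc waypoints.

```bash
python3 - <<'E'
from h import *
s,t=cal('scene'),cal('top')
r=tri(s,(275.5,199.5),t,(279.5,208.5)); l=tri(s,(255.5,236.3),t,(221.5,220.5)); print(r,l,np.arctan2(-(l-r)[0],(l-r)[1]))
m=(r+l)/2; print('origin',m+.055*ex)
o=ctrl.get_obs(); R=np.array(o['orientation'])
for f in np.arange(1.05,-.01,-.05): print(f.__round__(2),(R.T@(tcp(f)-o['ee_pos'])*100).round(1), tcp(f).round(3))
E
```

```text
[ 0.49303607 -0.01514603  0.06200762] [0.46378096 0.14701302 0.06636619] 0.17849005102935142
origin [0.53256847 0.07550944 0.06418691]
1.05 [ 7.7  1.1 -0. ] [0.604 0.095 0.29 ]
1.0 [ 8.1  0.1 -0. ] [0.593 0.093 0.287]
0.95 [ 8.5 -0.9 -0. ] [0.583 0.091 0.282]
0.9 [ 9.  -1.9 -0. ] [0.574 0.089 0.278]
0.85 [ 9.5 -2.9 -0. ] [0.564 0.088 0.273]
0.8 [10.  -3.8 -0. ] [0.555 0.086 0.267]
0.75 [10.6 -4.7 -0. ] [0.546 0.084 0.261]
0.7 [11.3 -5.6 -0. ] [0.537 0.083 0.255]
0.65 [12.  -6.5 -0. ] [0.529 0.081 0.248]
0.6 [12.7 -7.3 -0.1] [0.521 0.08  0.24 ]
0.55 [13.5 -8.  -0.1] [0.513 0.079 0.233]
0.5 [14.3 -8.8 -0.1] [0.506 0.077 0.225]
0.45 [15.2 -9.5 -0.1] [0.499 0.076 0.216]
0.4 [ 16.  -10.4  -0.1] [0.49  0.075 0.207]
0.35 [ 17.  -11.3  -0.1] [0.481 0.073 0.198]
0.3 [ 17.9 -12.1  -0.1] [0.473 0.072 0.189]
0.25 [ 18.9 -12.9  -0.1] [0.465 0.07  0.179]
0.2 [ 19.9 -13.7  -0.1] [0.458 0.069 0.169]
0.15 [ 20.9 -14.3  -0.1] [0.451 0.068 0.159]
0.1 [ 21.9 -15.   -0.1] [0.445 0.067 0.149]
0.05 [ 23.  -15.5  -0.1] [0.44  0.066 0.138]
-0.0 [ 24.  -15.8  -0.1] [0.437 0.065 0.128]
```

>>> drive_tool(hand=[-1,-1,-1,-1], offset=[[1.5,0,0.2],[3,0,0.2],[4.5,0,0.2],[5.5,0,0.2]], twist=[[0,0,0],[0,0,0],[0,0,0],[0,0,0]])

```text
time: 2.4
ee_pos: [0.5921, 0.0884, 0.3121]
orientation: [[-0.001, 0.985, 0.174], [-0.001, 0.174, -0.985], [-1.0, -0.001, 0.0]]
wrist_force: [-0.5, 0.3, 0.1]
gripper_width: 0.0
```

>>> drive_tool(hand=[-1,-1,-1,-1,-1], offset=[[1.2,0.2,0.1],[2.4,0.2,0.2],[2.7,-0.3,0.3],[3.0,-0.8,0.3],[3.3,-1.3,0.3]], twist=[[0,0,0],[0,0,0],[0,0,0],[0,0,0],[0,0,0]])

```text
time: 2.82
ee_pos: [0.5812, 0.0843, 0.2807]
orientation: [[0.002, 0.985, 0.175], [-0.0, 0.175, -0.985], [-1.0, 0.002, 0.0]]
wrist_force: [1.9, -1.2, 2.6]
gripper_width: -0.0001
```

>>> drive_tool(hand=[-1,-1,-1,-1,-1], offset=[[0.3,-0.7,0],[0.8,-1.7,0],[1.3,-2.6,0],[1.9,-3.5,0],[2.6,-4.4,0]], twist=[[0,0,0],[0,0,0],[0,0,0],[0,0,0],[0,0,0]])

```text
time: 3.23
ee_pos: [0.5369, 0.0768, 0.2546]
orientation: [[0.001, 0.984, 0.176], [-0.0, 0.176, -0.984], [-1.0, 0.001, 0.0]]
wrist_force: [0.2, -1.2, 3.4]
gripper_width: -0.0002
```

```bash
python3 - <<'E'
from h import *
a=cal('scene')['frame']
cv2.imwrite('pics/p2.png',cv2.resize(a[90:290,140:340],None,fx=2.5,fy=2.5))
E
```

```text
(no output)
```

View pics/p2.png

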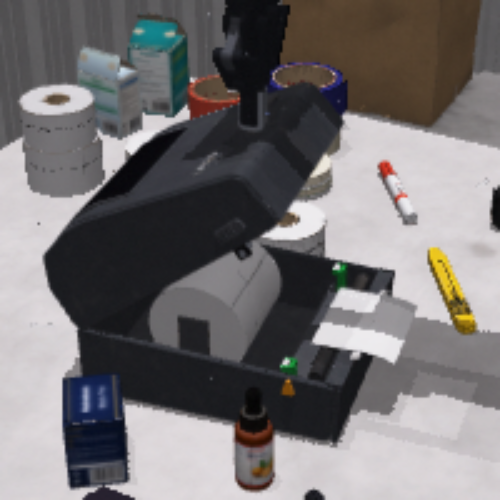

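The cover is following, with the fingertip near its front edge at (250,125) and mid-width. I'll carry on along the arc.

>>> drive_tool(hand=[-1,-1,-1,-1,-1], offset=[[0.7,-0.9,0],[1.4,-1.7,0],[2.2,-2.4,0],[3.0,-3.2,0],[3.9,-3.9,0]], twist=[[0,0,0],[0,0,0],[0,0,0],[0,0,0],[0,0,0]])

```text
time: 3.7
ee_pos: [0.4981, 0.07, 0.2146]
orientation: [[-0.001, 0.984, 0.176], [-0.0, 0.176, -0.984], [-1.0, -0.001, 0.0]]
wrist_force: [-1.2, -1.2, 3.7]
gripper_width: -0.0
```

>>> drive_tool(hand=[-1,-1,-1,-1,-1], offset=[[0.8,-0.9,0],[1.8,-1.8,0],[2.7,-2.6,0],[3.7,-3.4,0],[4.7,-4.2,0]], twist=[[0,0,0],[0,0,0],[0,0,0],[0,0,0],[0,0,0]])

```text
time: 4.12
ee_pos: [0.457, 0.0627, 0.1672]
orientation: [[-0.0, 0.984, 0.176], [0.0, 0.176, -0.984], [-1.0, -0.0, -0.0]]
wrist_force: [1.5, -0.6, 1.1]
gripper_width: 0.0001
```

```bash
sed -i 's/^O=.*/O=np.array([.532,.078]); YAW=.175/; s/; YAW=.175; YAW=.175/; YAW=.175/' h.py; python3 - <<'E'
from h import *
a=cal('scene')['frame']
cv2.imwrite('pics/p3.png',cv2.resize(a[90:290,140:340],None,fx=2.5,fy=2.5))
o=ctrl.get_obs(); R=np.array(o['orientation'])
for f in (.2,.1,.06,.03,0.): print(f,(R.T@(tcp(f)-o['ee_pos'])*100).round(2), tcp(f).round(3))
E
```

```text
0.2 [-0.4   0.42 -0.19] [0.458 0.065 0.169]
0.1 [ 1.66 -0.89 -0.19] [0.445 0.063 0.149]
0.06 [ 2.5  -1.36 -0.19] [0.44  0.062 0.14 ]
0.03 [ 3.13 -1.52 -0.19] [0.439 0.061 0.134]
0.0 [ 3.77 -1.67 -0.19] [0.437 0.061 0.128]
```

View pics/p3.png

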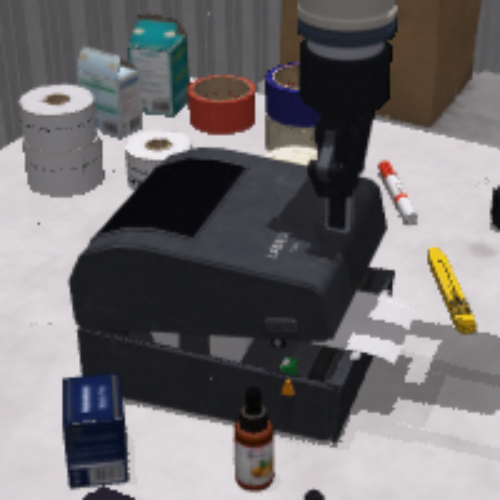

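The cover is nearly down. The tip is at (340,230), near mid-width and a little behind the front edge, and the latches are still open. I'll move on to the catch.

>>> drive_tool(hand=[-1,-1,-1,-1,-1], offset=[[0.5,-0.5,-0.1],[1.0,-0.9,-0.2],[1.5,-1.3,-0.2],[2.0,-1.5,-0.2],[2.4,-1.6,-0.2]], twist=[[0,0,0],[0,0,0],[0,0,0],[0,0,0],[0,0,0]])

```text
time: 4.58
ee_pos: [0.4413, 0.0619, 0.1438]
orientation: [[-0.0, 0.984, 0.176], [0.0, 0.176, -0.984], [-1.0, -0.0, -0.0]]
wrist_force: [-1.1, -0.4, 1.0]
gripper_width: 0.0001
```

>>> drive_tool(hand=[-1,-1,-1,-1,-1], offset=[[0.2,0,0],[0.4,0,0],[0.6,0,0],[0.8,0,0],[0.8,0,0]], twist=[[0,0,0],[0,0,0],[0,0,0],[0,0,0],[0,0,0]])

```text
time: 5.0
ee_pos: [0.4408, 0.0618, 0.136]
orientation: [[-0.002, 0.984, 0.176], [-0.0, 0.176, -0.984], [-1.0, -0.002, -0.0]]
wrist_force: [-5.0, -1.6, 4.9]
gripper_width: -0.0001
```

>>> drive_tool(hand=[-1,-1,-1,-1,-1], offset=[[0.1,-0.1,0],[0.2,-0.2,0],[0.3,-0.2,0],[0.4,-0.25,0],[0.4,-0.25,0]], twist=[[0,0,0],[0,0,0],[0,0,0],[0,0,0],[0,0,0]])

```text
time: 5.42
ee_pos: [0.4396, 0.0615, 0.1322]
orientation: [[0.0, 0.984, 0.176], [0.0, 0.176, -0.984], [-1.0, 0.0, 0.0]]
wrist_force: [-0.2, 0.3, 0.2]
gripper_width: -0.0
```

>>> drive_tool(hand=[-1,-1,-1,-1,-1], offset=[[0.2,0,0],[0.4,0,0],[0.5,0,0],[0.6,0,0],[0.6,0,0]], twist=[[0,0,0],[0,0,0],[0,0,0],[0,0,0],[0,0,0]])

```text
time: 5.83
ee_pos: [0.4393, 0.0615, 0.1262]
orientation: [[-0.0, 0.984, 0.176], [-0.0, 0.176, -0.984], [-1.0, -0.0, -0.0]]
wrist_force: [-0.6, -0.3, 4.2]
gripper_width: -0.0003
```

>>> drive_tool(hand=[-1,-1,-1,-1,-1], offset=[[0.1,0,0],[0.2,0,0],[0.3,0,0],[0.3,0,0],[0.3,0,0]], twist=[[0,0,0],[0,0,0],[0,0,0],[0,0,0],[0,0,0]])

```text
time: 6.25
ee_pos: [0.4395, 0.0615, 0.1253]
orientation: [[0.0, 0.984, 0.176], [0.0, 0.176, -0.984], [-1.0, 0.0, 0.0]]
wrist_force: [-12.8, -2.6, 35.3]
gripper_width: -0.0003
```

Solid stop at z=0.1255 with 35 N, which matches the shut surface height. I'll lift off, move toward the button with the tool tilted square to the cover, and look.

>>> drive_tool(hand=[-1,-1,-1,-1,-1], offset=[[-2,0,0],[-4,-0.5,0],[-6,-1.5,1],[-7,-2.5,1],[-8,-3.5,1]], twist=[[0,0,0],[0,0,0],[0,0,0.8],[0,0,1.6],[0,0,2.5]])

```text
time: 6.67
ee_pos: [0.4075, 0.0454, 0.2044]
orientation: [[0.26, 0.95, 0.175], [0.046, 0.169, -0.985], [-0.965, 0.264, 0.0]]
wrist_force: [0.1, -0.7, 0.3]
gripper_width: -0.0001
```

```bash
python3 - <<'E'
from h import *
w,s=cal('wrist'),cal('scene')
B=W(-.077,-.06,.136); print(B,'wrist',proj(w,B).round(1),'scene',proj(s,B).round(1),'edge',proj(s,W(-.095,0,.125)).round(1),'C',w['C'])
cv2.imwrite('pics/p4.png',np.hstack([cv2.resize(w['frame'],None,fx=.8,fy=.8),cv2.resize(s['frame'][130:284,190:345],(310,307))]))
cv2.imwrite('pics/w_raw.png',w['frame'])
to(W(-.077,-.06,.136)+.03*-RT(.263)[:,0],.263)
E
```

```text
[0.46662254 0.00551008 0.136     ] wrist [331.3 160.1] scene [282.8 180.7] edge [283.3 198.9] C [0.43455301 0.04973791 0.35908758]
to [0.459 0.004 0.165] offset cm [4.96 3.6  4.99] twist [ 0.01 -0.   -0.02]
```

View pics/p4.png

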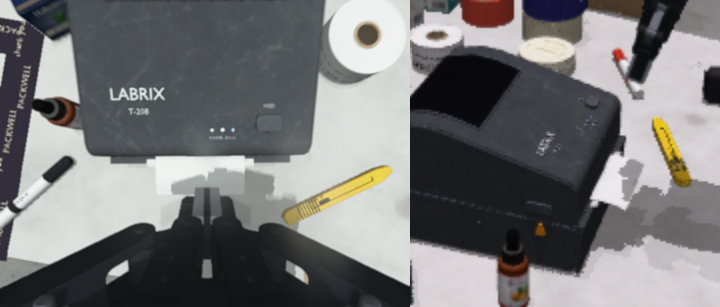

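The cover is shut with no gap. In the wrist view the feed button is at about (268,123) in the composite, raw (335,154). I predicted raw (331,160), so I'm off by only a few mm. In scene it is at about (281,180.5), where I predicted (283,181).

```bash
python3 - <<'E'
from h import *
w,s=cal('wrist'),cal('scene')
g=cv2.cvtColor(w['frame'],6)[130:180,300:370]; print(cv2.resize(g,None,fx=.5,fy=.5,interpolation=cv2.INTER_AREA)[::1,5:30])
b=plane(w,(335.5,153.8),.136); print('btn',b,tri(w,(335.5,153.8),s,(281,180.5)))
R=RT(.263)
to(b-.02*R[:,0],.263); to(b,.263)
E
```

```text
[[ 89  89  87  86  87  87  87  91  91  88  87  86  87  87  87  85  85  86
   86  86  85  84  85  87  89]
 [ 87  87  86  86  88  87  86  87  88  87  86  85  86  87  85  86  86  85
   86  87  84  84  85  87  89]
 [ 88  87  85  86  87  87  84  82  83  83  84  83  82  83  83  83  83  83
   83  83  83  84  86  88  89]
 [ 87  86  84  85  86  79  72  84  89  91  93  94  92  92  93  92  93  95
   95  93  89  85  86  88  90]
 [ 85  84  84  84  84  71  82  98  99  98 100 101 100 100 100  99 101 101
  100  99  98  91  87  89  91]
 [ 84  84  84  86  85  72  94  99  99  98  98  99  99  99 101 101 100 100
  100 100  99  92  87  90  90]
 [ 85  84  84  88  86  75  97 100  99  99  98  98  99  99 100  99  99  99
  100  99  98  90  87  90  92]
 [ 83  83  88  91  84  77  96  99  99  99  98  98  98  99 100  98  99  99
   99  98  97  89  88  91  91]
 [ 85  86  88  87  78  73  92  97  97  98  98  98  98  98  99  99  99  99
   98  97  97  92  87  91  92]
 [ 90  88  84  83  76  66  92  97  97  96  99  98  99  99  97  99  99  99
   98  98  98  95  88  90  92]
 [ 89  85  82  82  74  66  94  97  96  97 101 100 
[... 1051 characters left out ...]
88  87  88  89  90  91
   92  95  96  97 100 100 102]
 [ 84  86  86  86  87  90  93  89  87  87  87  87  86  86  88  89  91  92
   93  95  97  99 100 101 103]
 [ 82  84  84  84  84  84  86  86  85  86  88  87  86  86  88  89  91  92
   93  95  97  97  98 100 102]
 [ 80  80  79  80  81  81  81  81  82  84  87  86  85  85  86  87  89  93
   96  94  94  95  98 100 100]
 [ 77  77  77  77  77  78  78  78  78  80  81  82  82  84  85  85  88  91
   91  90  91  93  96  98  96]]
btn [0.46671207 0.0033341  0.136     ] [0.47011516 0.00436699 0.13472834]
to [0.462 0.002 0.155] offset cm [5.89 3.26 5.2 ] twist [ 0.01 -0.    0.  ]
to [0.467 0.003 0.136] offset cm [7.89 3.26 5.2 ] twist [ 0.01 -0.    0.  ]
```

A brightness profile puts the button key at raw pixels 322–351 by 136–156, centre (337,146), and its size matches 22 x 14 mm. That is about 6 mm farther back than my first reading, so I'll use offset y≈3.8, z≈5.3 with contact at x≈8.

>>> drive_tool(hand=[-1,-1,-1,-1,-1], offset=[[0,2,2.5],[1.5,3.8,5.3],[3.5,3.8,5.3],[5.5,3.8,5.3],[6.5,3.8,5.3]], twist=[[0,0,0],[0,0,0],[0,0,0],[0,0,0],[0,0,0]])

```text
time: 7.28
ee_pos: [0.4696, 0.0023, 0.1477]
orientation: [[0.251, 0.952, 0.175], [0.045, 0.169, -0.985], [-0.967, 0.255, -0.001]]
wrist_force: [-1.1, -0.0, -0.7]
gripper_width: -0.0003
```

```bash
python3 - <<'E'
from h import *
w=cal('wrist')
b=plane(w if 0 else w,(0,0),.136)
o=ctrl.get_obs(); R=np.array(o['orientation']); T=np.array([.4725,.0035,.136])
print((R.T@(T-o['ee_pos'])*100).round(2),proj(w,o['ee_pos']).round())
cv2.imwrite('pics/p5.png',cv2.resize(w['frame'][60:360,100:450],None,fx=1.6,fy=1.6))
E
```

```text
[ 1.13  0.09 -0.02] [256. 255.]
```

View pics/p5.png

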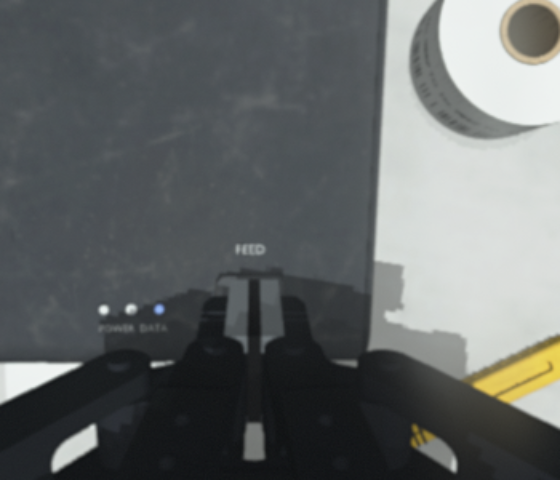

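The fingertips hover over the key. "FEED" is centred at (250,249), the key's far left corner shows at (218,278), and the tip is centred at x≈253. I'll press square to the cover.

>>> drive_tool(hand=[-1,-1,-1,-1,-1], offset=[[0.3,0,0],[0.6,0,0],[0.9,0,0],[1.1,0,0],[1.1,0,0]], twist=[[0,0,0],[0,0,0],[0,0,0],[0,0,0],[0,0,0]])

```text
time: 7.75
ee_pos: [0.4716, 0.0034, 0.1398]
orientation: [[0.255, 0.951, 0.176], [0.045, 0.17, -0.984], [-0.966, 0.259, 0.0]]
wrist_force: [-0.3, 1.1, -0.7]
gripper_width: 0.0001
```

>>> drive_tool(hand=[-1,-1,-1], offset=[[0.15,0,0],[0.3,0,0],[0.3,0,0]], twist=[[0,0,0],[0,0,0],[0,0,0]])

```text
time: 8.0
ee_pos: [0.4724, 0.0034, 0.1369]
orientation: [[0.255, 0.951, 0.176], [0.045, 0.17, -0.984], [-0.966, 0.259, 0.0]]
wrist_force: [-0.2, -0.4, 1.2]
gripper_width: -0.0002
```

>>> drive_tool(hand=[-1,-1,-1], offset=[[0.1,0,0],[0.15,0,0],[0.15,0,0]], twist=[[0,0,0],[0,0,0],[0,0,0]])

```text
time: 8.25
ee_pos: [0.4728, 0.0035, 0.1355]
orientation: [[0.255, 0.951, 0.176], [0.045, 0.17, -0.984], [-0.966, 0.259, 0.0]]
wrist_force: [0.8, 0.1, 2.6]
gripper_width: 0.0002
```

Contact; the spring force is starting to rise.

>>> drive_tool(hand=[-1,-1,-1], offset=[[0.1,0,0],[0.15,0,0],[0.15,0,0]], twist=[[0,0,0],[0,0,0],[0,0,0]])

```text
time: 8.5
ee_pos: [0.4731, 0.0035, 0.134]
orientation: [[0.255, 0.951, 0.176], [0.045, 0.17, -0.984], [-0.966, 0.259, 0.0]]
wrist_force: [-1.2, 0.3, 5.1]
gripper_width: 0.0003
```

>>> drive_tool(hand=[-1,-1,-1], offset=[[0.05,0,0],[0.1,0,0],[0.1,0,0]], twist=[[0,0,0],[0,0,0],[0,0,0]])

```text
time: 8.75
ee_pos: [0.4733, 0.0035, 0.1335]
orientation: [[0.255, 0.951, 0.176], [0.045, 0.17, -0.984], [-0.966, 0.259, 0.0]]
wrist_force: [-7.4, -0.5, 17.4]
gripper_width: 0.0004
```

It hit a hard stop at 17 N after about 3 mm of spring travel, so the button is fully down. Now I'll release and retreat.

>>> drive_tool(hand=[-1,-1,-1,-1,-1], offset=[[-0.3,0,0],[-1,0,0],[-3,0,0],[-6,0,0],[-9,-2,0]], twist=[[0,0,0],[0,0,0],[0,0,0],[0,0,0],[0,0,0]])

```text
time: 9.17
ee_pos: [0.4332, -0.0039, 0.2166]
orientation: [[0.256, 0.95, 0.176], [0.045, 0.17, -0.984], [-0.965, 0.26, 0.0]]
wrist_force: [1.6, -0.0, 0.3]
gripper_width: -0.0001
```

>>> drive_tool(hand=[-1,-1,-1], offset=[[-2,-1,0],[-2,-1,0],[-2,-1,0]], twist=[[0,0,0],[0,0,0],[0,0,0]])

```text
time: 9.42
ee_pos: [0.4169, -0.0067, 0.2324]
orientation: [[0.258, 0.95, 0.175], [0.045, 0.169, -0.985], [-0.965, 0.261, 0.001]]
wrist_force: [1.0, -0.5, -0.6]
gripper_width: 0.0001
```

```bash
python3 - <<'E'
from h import *
w,s=cal('wrist'),cal('scene'); print(ctrl.get_obs()['wrist_force'],ctrl.get_obs()['time'])
cv2.imwrite('pics/p6.png',np.hstack([cv2.resize(w['frame'],(400,300)),cv2.resize(s['frame'][120:295,140:340],(343,300))]))
E
```

```text
[-0.40113904  0.42695249 -0.11968012] 9.5167
```

View pics/p6.png

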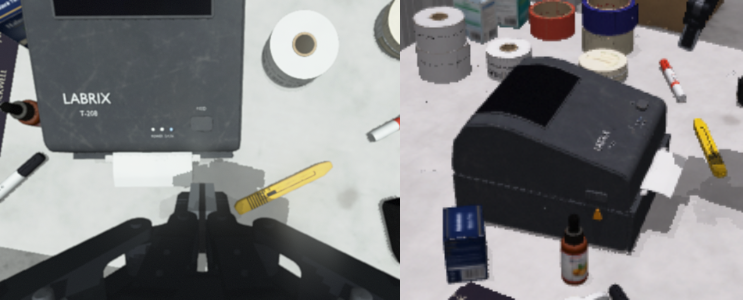

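The cover is shut with an even seam and the button is back up at wrist (201,123). The roll, dropper, carton and cutter are where they were, and the arm is clear. I'll hand in.

```bash
python3 -c "
from plant import ctrl
print(ctrl.finish_job())"
```

```text
the job is handed in; nothing more can be done
None
```

The printer cover is shut and latched, and the feed button was pressed fully down and released. I handed the job in at about 9.5 s; `finish_job` gives no verdict.

- **Cover:** I pushed it down along its arc with the shut fingertips at mid-width, well away from the button. The resistance rose and then dropped to zero as the latches took over. A further press met a solid stop at 35 N, with the fingertips at a height of 0.1255 m. That was about 2 mm lower than I had worked out. The button image then showed the printer about 6 mm farther back than I had assumed, which accounts for most of the difference.
- **Feed button:** I pressed square to the cover. The spring force rose from about 1 to 5 N over roughly 3 mm, then it hit a hard stop at 17 N. I then backed off.
- **Button position:** my first reading was about 6 mm off. I corrected it from the wrist image before pressing.
- **Last checks:** the final pictures show an even seam round the cover and the button back up. The spare roll, dropper bottle, carton and cutter look undisturbed. The wrist force was near zero with the arm clear. No check failed, but I judged the cover and button by force and pictures only, since their joint values cannot be read.

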